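Work the tight control knob off the buffet warmer for washing

TASK

Take the control knob off the buffet warmer and stand it, skirt down, on the floor of the empty black tray. It is a tight push fit: work it up off its spindle by twisting it to and fro, at least 30 degrees each swing, while easing it upward, so that the warmer keeps all its feet on the counter and stays about where it is. Leave the other things alone.

Things in the scene. Friction and masses are not known exactly. Their poses are not given: they have to be found in the camera images.
- warmer: buffet warmer: flat steel box with a bright metal top, 190 (x) x 170 (y) x 50 mm high, 2 kg, loose on four rubber feet; dark round hot plate (112 mm across, 5 mm high) on its top, centre 30 mm behind the middle. Origin: centre of its underside; z up; -x is its front, where the knob is. A straight pull of 10 to 15 N on the knob tips it up at the front before the knob slides
- knob: black round control knob, hollow below: skirt 44 mm across and 6 mm high, then a ribbed grip 36 mm across up to 43 mm above the underside; a white pointer line on top and side points to its -x, at the start to the warmer's front. 0.1 kg. Origin: centre of its underside; z up along its axis. At the start the underside lies on the warmer's top, 50 mm above the counter
- knob_grip (a point): point on the knob's axis 28 mm above its underside, a good height to pinch it (40 N is fine). Spring pads inside clamp the spindle: 16 to 26 N to pull it off straight, about 0.1 N m to turn it, with no turning limit. While it turns, only a fraction holds it axially: rising about 1.5 mm per radian of twist, either way, needs only a third of the straight pull
- spindle_top (a point): top of the warmer's upright spindle (bare aluminium pin, 10 mm thick, round tip), 22 mm above the warmer's top, 66 mm in front of its middle. The pads let go of it when the knob's underside has risen about 16 mm; the knob is clear when its underside is above this point
- warmer_front (a point): middle of the warmer's lower front edge, in the plane of the soles of its feet (height 0 while it stands)
- wash_tray: empty black tray, fixed on the counter: 115 mm (its x) x 260 mm (its y, the long way), inner floor 92 x 236 mm and 3 mm above the counter, rim 12 mm high. Origin: centre of its underside; z up
- teaspoon: steel teaspoon 133 mm long on the counter between warmer and tray, bystander; origin at the centre of its underside
- jam_red: jam jar with red lid, 60 mm across, 75 mm high, bystander; origin at the centre of its underside
- jam_green: jam jar with green lid, 60 mm across, 75 mm high, bystander; origin at the centre of its underside
Not all that is in view belongs to the job. Of the things that look like the knob, the smallest one is meant.

How it is judged:
By the outcome, as a careful person would: the job done as asked, in the order asked, and still so for the second after the job is handed in, with the robot touching nothing.
It also fails if it takes over 72 s, if anything falls off the work surface, if the arm or the gripper's body presses on something with over 40 N, if the wrist force passes 120 N, or if a joint passes its speed limit or range.

ROBOT

A 7-joint arm with a two-finger parallel gripper is mounted at the origin on a cart in front of the work surface, level with it; the furniture and walls round the work are solid. World frame = base frame: x ahead of the robot, y to its left, z up, the work surface at z = 0. Lengths are in m, angles in rad, forces in N, time in s.
With the tool pointing down it reaches from about 0.425 to 0.95 m from the base axis. Payload 4.7 kg.
Tool frame: the origin (TCP) lies between the finger pads; the fingertips stand 25 mm ahead of it and the grasp point (between the pads) lies 6 mm ahead of it; x points along the fingers, z is the direction in which the jaws open and shut, and the axes are right-handed (so a half turn about x gives the same grasp; the last joint's range is limited). The gripper opens to 85 mm and grips with 20 to 120 N. Pads are 22 mm wide; open, the fingers measure 114 mm over their backs; the gripper's body (76 mm by 85 mm) begins 54 mm behind the grasp point. The pads swing forward as they close: fully open they stand 13 mm farther back than shut.
Start: joints at [-1.281, 0.469, -0.049, 1.532, 0.024, 1.141, -0.082], TCP at [0.212, 0.641, 0.256] pointing down, gripper open.
Joint ranges: [-2.59, 2.59], [-0.33, 1.99], [-1.39, 1.29], [0.1, 2.45], [-1.04, 4.18], [0.21, 1.99], [-2.66, 2.66]. Speed limits (rad/s): [2.57, 2.57, 3.14, 3.14, 3.14, 3.14, 3.14].

INTERFACE

Orientations are given as a 3x3 rotation matrix whose columns are the frame's x, y, z axes.
In Python, from rig import * gives the robot as it stands. Calls block until the motion is done:
- movep(position, orientation): joint-space move of the TCP to a pose.
- move_l(position, attitude=None, feed=0.15, until_force=None): straight line of the TCP; attitude=None keeps the orientation; feed is the mean speed in m/s. With until_force (N) it stops when the force on the tool has changed by that much, and returns True; else False.
- move_joints(angles): joint-space move.
- command_gripper(opening, newtons=None): finger opening in m; newtons is the grip in N (None keeps the last); returns when the fingers have stopped.
- sleep(seconds).
- inverse_kinematics(position, orientation): joint angles nearest the present ones, or None.
- sense(): the state.
- camera(name): name is "scene" or "top" or "wrist"; returns (picture, depth): 384x512x3 uint8, red, green, blue; 384x512 float32, m along the optical axis (not along the pixel's ray), 0 where there is no reading.
- camera_params(name): a dict with "K" (3x3 intrinsics, pixels), "position" and "rotation" of the camera in the world; the wrist camera has in their place "tool_from_camera" (4x4, takes a point from camera to tool coordinates, whose origin is the TCP and whose axes are the tool frame's). Camera axes: x right, y down, z forward; pixel columns grow to the right and rows downward; lengths in m; the calibration is good to about 2 mm. A picture is of the moment at which its call begins: read the wrist's pose just before it. camera_params takes no time and is no camera call.
A pose or a line that the arm cannot do raises Unreachable and nothing moves.
- finish_job(): hands the job in, once; it reports no verdict.
The state is a dict: "time_s": time; "joint_pos": joint angles; "qd": joint speeds; "joint_efforts": joint torques, N m; "position": TCP position; "tcp_rot": TCP orientation; "wrist_force": force on the tool from outside, world axes, zero at the start; "ft_torque": the same for the moment, N m; "finger_gap": finger opening in m.
Only numpy, scipy, OpenCV 4.12 (cv2) and the standard library are available. Lean on these libraries where they do the work, as an engineer would, in place of code of your own. Each camera call takes 0.05 s, during which the arm holds its last target.

## Working session

There is one attempt and no reset: what is moved stays moved. The work goes in short steps, each a Python script; the robot and the scene stay as the last script left them, time stands still between calls to the robot, and variables do not carry over. Pictures are saved under pics/ and viewed, and the job is handed in when it is done.

```bash
mkdir -p pics; ls; python3 - <<'E'
from rig import *
import cv2,numpy as np
for n in ["scene","top"]:
    im,d=camera(n); cv2.imwrite(f"pics/{n}0.png",im[:,:,::-1]); np.save(f"pics/{n}0.npy",d)
    p=camera_params(n); print(n,np.round(p["K"],1).tolist(),p["position"],np.round(p["rotation"],3).tolist())
print(camera_params("wrist"))
s=sense(); print(s["time_s"],s["position"],s["tcp_rot"])
E
```

```text
pics
scene [[460.5, 0.0, 262.2], [0.0, 460.5, 194.3], [0.0, 0.0, 1.0]] [-0.15973868 -0.39981315  0.89580391] [[0.467, -0.628, 0.622], [-0.884, -0.334, 0.326], [0.003, -0.702, -0.712]]
top [[380.0, 0.0, 251.7], [0.0, 380.0, 193.6], [0.0, 0.0, 1.0]] [ 0.34154078 -0.00478455  1.06013964] [[-0.103, -0.967, 0.232], [-0.995, 0.1, -0.026], [0.002, -0.234, -0.972]]
{'K': array([[312.05963862,   0.        , 258.99011566],
       [  0.        , 312.05963862, 192.6787346 ],
       [  0.        ,   0.        ,   1.        ]]), 'tool_from_camera': array([[-5.80046722e-04, -2.67399996e-01,  9.63585443e-01,
        -1.17203539e-01],
       [ 1.86409867e-04, -9.63585617e-01, -2.67399933e-01,
         6.71590994e-02],
       [ 9.99999814e-01,  2.45173802e-05,  6.08770676e-04,
         1.83753879e-03],
       [ 0.00000000e+00,  0.00000000e+00,  0.00000000e+00,
         1.00000000e+00]])}
0.1 [0.21137609 0.64052804 0.25534346] [[-5.09792242e-04 -9.49637715e-01  3.13349566e-01]
 [-1.75714422e-03  3.13349973e-01  9.49636092e-01]
 [-9.99998326e-01 -6.64832648e-05 -1.82839380e-03]]
```

View pics/scene0.png

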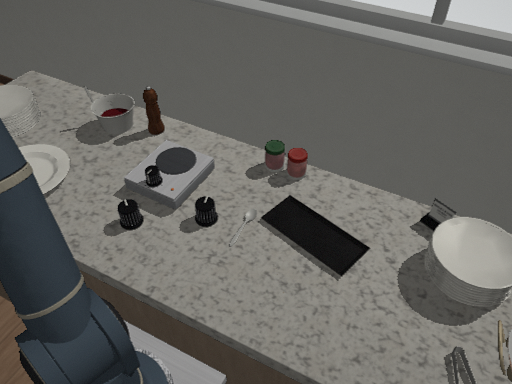

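View pics/top0.png

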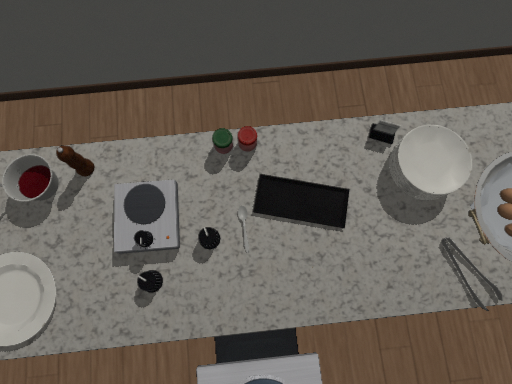

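```bash
cat > h.py <<'E'
import numpy as np,cv2
from rig import *
def unproj(n,u,v,z):
    p=camera_params(n);K=p["K"]
    c=np.array([(u-K[0,2])/K[0,0],(v-K[1,2])/K[1,1],1.0])
    return np.array(p["position"])+np.array(p["rotation"])@(c*z)
def onplane(n,u,v,h):
    p=camera_params(n);K=p["K"]
    r=np.array(p["rotation"])@np.array([(u-K[0,2])/K[0,0],(v-K[1,2])/K[1,1],1.0])
    o=np.array(p["position"]); return o+r*(h-o[2])/r[2]
E
python3 - <<'E'
from h import *
for n,b in [("scene",(100,135,240,240)),("top",(100,165,230,300))]:
    im=cv2.imread(f"pics/{n}0.png")[b[1]:b[3],b[0]:b[2]]
    im=cv2.resize(im,None,fx=4.4,fy=4.4,interpolation=cv2.INTER_CUBIC);cv2.imwrite(f"pics/{n}0c.png",im)
im=cv2.imread("pics/top0.png")[165:245,230:365];cv2.imwrite("pics/trayc.png",cv2.resize(im,None,fx=5.5,fy=5.5,interpolation=cv2.INTER_CUBIC))
E
```

```text
(no output)
```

View pics/scene0c.png

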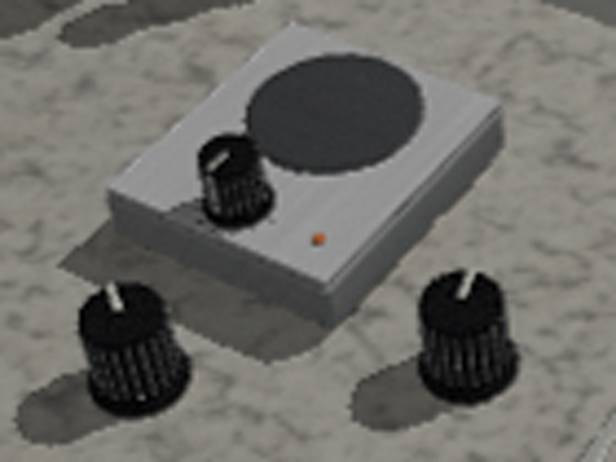

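View pics/top0c.png

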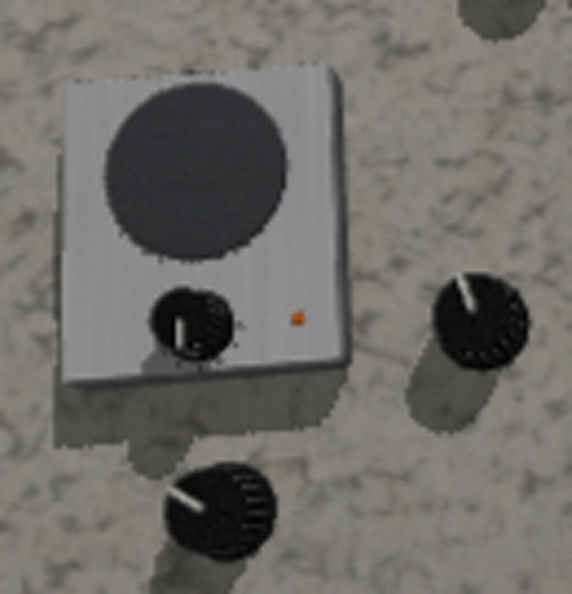

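View pics/trayc.png

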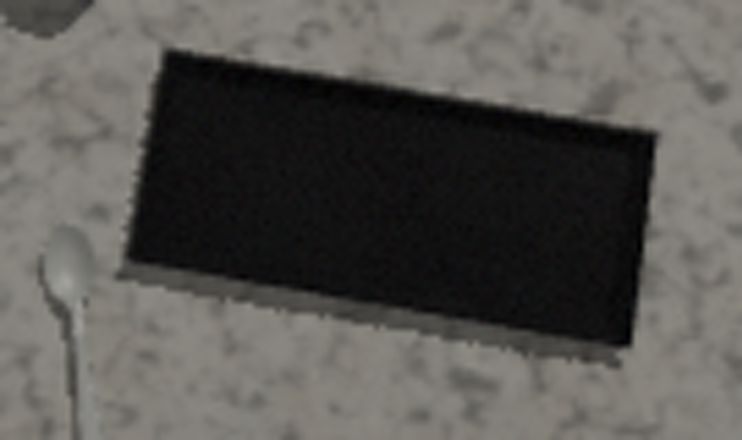

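Candidates in the top view are the knob on the warmer (144,239), one on the counter (210,238) and one at (150,281). The one on the warmer is the smallest, and the close crop shows its skirt and its pointer toward the warmer's front. Next I'll measure it.

```bash
python3 - <<'E'
from h import *
def c2p(c,s,o): return (c[0]+.5)/s-.5+o[0],(c[1]+.5)/s-.5+o[1]
W=np.array([onplane("top",*c2p(c,4.4,(100,165)),0.05) for c in [(64,84),(333,66),(347,360),(64,382)]])
print("warmer",np.round(W,4).tolist(),W.mean(0), [np.linalg.norm(W[i]-W[i-1]) for i in range(4)])
T=np.array([onplane("top",*c2p(c,5.5,(230,165)),0.012) for c in [(165,52),(657,133),(631,346),(128,262)]])
print("tray",np.round(T,4).tolist(),T.mean(0), [np.linalg.norm(T[i]-T[i-1]) for i in range(4)])
S=np.array([onplane("scene",*c2p(c,4.4,(100,135)),0.05) for c in [(292,24),(503,105),(329,285),(108,192)]])
print("warmer scene",np.round(S,4).tolist(),S.mean(0), [np.linalg.norm(S[i]-S[i-1]) for i in range(4)])
hp=onplane("top",*c2p((196,171),4.4,(100,165)),0.055);print("hotplate",hp, onplane("scene",*c2p((335,113),4.4,(100,135)),0.055))
for n,c,s,o in [("top",(182,321),4.4,(100,165)),("scene",(230,155),4.4,(100,135))]:
    print(n,"knobtop",onplane(n,*c2p(c,s,o),0.093))
d=np.load("pics/top0.npy")
for u,v in [(143,238),(135,220),(145,205),(210,237),(150,280),(300,200),(223,139),(247,137),(242,215)]:print(u,v,unproj("top",u,v,d[v,u]))
E
```

```text
warmer [[0.6495, 0.341, 0.05], [0.644, 0.1732, 0.05], [0.4599, 0.1752, 0.05], [0.4642, 0.3445, 0.05]] [0.55440972 0.2584623  0.05      ] [np.float64(0.18538455363776835), np.float64(0.16784231975114317), np.float64(0.184142520984881), np.float64(0.1693466280424956)]
tray [[0.6472, -0.0618, 0.012], [0.5777, -0.3105, 0.012], [0.4693, -0.2793, 0.012], [0.5383, -0.031, 0.012]] [ 0.5581353  -0.17064674  0.012     ] [np.float64(0.11318604320399266), np.float64(0.2582181370626238), np.float64(0.11280027086841884), np.float64(0.2577515871018018)]
warmer scene [[0.6446, 0.339, 0.05], [0.6409, 0.1721, 0.05], [0.4585, 0.1767, 0.05], [0.46, 0.3408, 0.05]] [0.55098789 0.25713761 0.05      ] [np.float64(0.18457020716570527), np.float64(0.1669025961465294), np.float64(0.18241788677003445), np.float64(0.1641254318395513)]
hotplate [0.58425148 0.25975198 0.055     ] [0.58002066 0.25779754 0.055     ]
top knobtop [0.48708886 0.26110516 0.093     ]
scene knobtop [0.48692043 0.26062948 0.093     ]
143 238 [0.48500922 0.25521264 0.09602332]
135 220 [0.54182456 0.28619928 0.05354801]
145 205 [0.58036966 0.2582669  0.05264552]
210 237 [0.47504079 0.08950902 0.05886847]
150 280 [0.38063758 0.25141102 0.05846167]
300 200 [ 0.5615796  -0.1686611   0.00234018]
223 139 [0.74010006 0.03135797 0.07320163]
247 137 [ 0.73804855 -0.03519165  0.07605085]
242 215 [ 5.35786097e-01  1.31019630e-04 -1.17437308e-04]
```

```bash
cat >> h.py <<'E'
def R(a):  # tool down, jaw axis at angle a from world +y (ccw from above)
    z=np.array([-np.sin(a),np.cos(a),0]);x=np.array([0,0,-1.0]);return np.column_stack([x,np.cross(z,x),z])
E
python3 - <<'E'
from h import *
s=sense();print(s["time_s"],np.round(s["joint_pos"],3))
for a in [-1.2,-.8,0,.8,1.2]:
    for z in (.085,.2): 
        q=inverse_kinematics([.487,.2598,z],R(a));print(a,z,None if q is None else np.round(q,2))
    q=inverse_kinematics([.55,-.17,.04],R(a));print("tray",None if q is None else np.round(q,2))
movep([.487,.2598,.2],R(0))
s=sense();print(s["time_s"],s["position"],np.round(s["joint_pos"],3))
s=sense();im,d=camera("wrist");cv2.imwrite("pics/w1.png",im[:,:,::-1]);np.save("pics/w1.npy",d);np.savez("pics/w1s.npz",p=s["position"],R=s["tcp_rot"])
# predicted knob top px
T=camera_params("wrist")["tool_from_camera"];K=camera_params("wrist")["K"]
X=np.array([.487,.2598,.093]);t=np.array(s["tcp_rot"]).T@(X-s["position"]);c=T[:3,:3].T@(t-T[:3,3]);print(K@c/c[2])
E
```

```text
0.1 [-1.281  0.469 -0.049  1.534  0.024  1.141 -0.082]
-1.2 0.085 [-0.76  0.49  0.25  1.99 -0.19  0.68 -0.02]
-1.2 0.2 [-0.8   0.33  0.3   1.9  -0.12  0.92 -0.08]
tray [-0.29  0.7   0.72  1.97 -0.68  0.73  1.22]
-0.8 0.085 [-0.7   0.49  0.18  1.99 -0.13  0.68  0.33]
-0.8 0.2 [-0.74  0.33  0.21  1.9  -0.09  0.92  0.29]
tray [-0.18  0.64  0.55  1.97 -0.53  0.67  1.47]
0 0.085 [-0.59  0.48  0.03  1.98 -0.02  0.68  1.02]
0 0.2 [-0.61  0.33  0.06  1.89 -0.02  0.92  1.03]
tray [ 0.    0.6   0.3   1.96 -0.28  0.63  2.05]
0.8 0.085 [-0.45  0.49 -0.15  1.97  0.11  0.69  1.7 ]
0.8 0.2 [-0.49  0.33 -0.1   1.89  0.04  0.93  1.77]
tray [ 0.81  0.74 -0.81  1.91  0.73  0.82  1.97]
1.2 0.085 [-0.39  0.49 -0.23  1.97  0.17  0.7   2.05]
1.2 0.2 [-0.42  0.34 -0.18  1.88  0.07  0.93  2.14]
tray [-0.5   0.91  1.1   1.98 -1.04  0.96 -2.37]
1.825 [0.4866565  0.26119256 0.20012775] [-0.615  0.326  0.058  1.893 -0.024  0.922  1.027]
[254.73123264 198.63592759   1.        ]
```

View pics/w1.png

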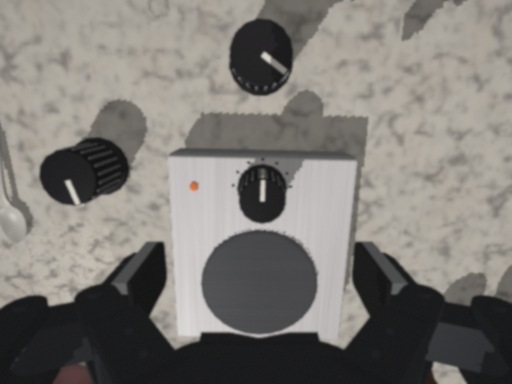

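```bash
python3 - <<'E'
from h import *
s=sense();print(s["time_s"],s["position"],s["qd"],np.round(s["wrist_force"],2))
im=cv2.imread("pics/w1.png")[145:230,215:310];cv2.imwrite("pics/w1c.png",cv2.resize(im,None,fx=7,fy=7,interpolation=cv2.INTER_CUBIC))
E
```

```text
1.875 [0.48663831 0.2612319  0.20012004] [-2.78324909e-03  7.39965176e-04  1.23922360e-03  1.81313685e-03
  2.20121936e-03 -1.03324221e-03  6.11574669e-05] [-0.44 -0.17  0.34]
```

View pics/w1c.png

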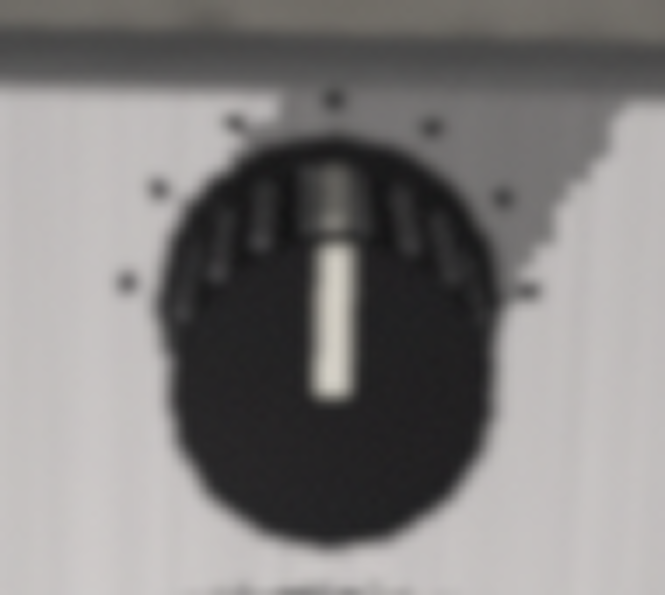

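```bash
cat >> h.py <<'E'
def wplane(s,u,v,h):
    p=camera_params("wrist");K=p["K"];T=p["tool_from_camera"];Rt=np.array(s["tcp_rot"])
    r=Rt@T[:3,:3]@np.array([(u-K[0,2])/K[0,0],(v-K[1,2])/K[1,1],1.0])
    o=np.array(s["position"])+Rt@T[:3,3]; return o+r*(h-o[2])/r[2]
E
python3 - <<'E'
from h import *
S=np.load("pics/w1s.npz");s=dict(position=S["p"],tcp_rot=S["R"])
print("top centre",wplane(s,262,200.3,.093), "width",wplane(s,239.1,200.3,.093)-wplane(s,284.8,200.3,.093))
print("skirt c y",wplane(s,261.5,193,.056))
print("warmer side edges", wplane(s,171,158,.05),wplane(s,356.5,159,.05))
# test in-air twist timing
q0=sense()["position"];t=sense()["time_s"]
p=np.array([.487,.2608,.2])
for a,dz in [(.5,.0007),(1.0,.0015)]:
    move_l(p+[0,0,dz],R(a),feed=.003);s=sense();print(s["time_s"]-t,s["position"],np.round(s["tcp_rot"][:,2],3),np.round(s["joint_pos"],2));t=s["time_s"]
E
```

```text
top centre [0.48829459 0.26525804 0.093     ] width [ 6.06546007e-05 -3.43289259e-02  0.00000000e+00]
skirt c y [0.49292271 0.26523742 0.056     ]
warmer side edges [0.46341041 0.18714016 0.05      ] [0.46396724 0.34720541 0.05      ]
0.6499999999999999 [0.4868732 0.2612528 0.2006907] [-0.479  0.878  0.   ] [-0.54  0.33 -0.04  1.89  0.02  0.93  1.49]
0.6499999999999999 [0.48701216 0.26080434 0.20148906] [-0.84   0.542 -0.   ] [-0.46  0.33 -0.14  1.88  0.06  0.93  1.95]
```

```bash
python3 - <<'E'
from h import *
d=np.load("pics/w1.npy");print("depth knob",np.median(d[195:205,257:267]),"warmer",np.median(d[190:220,190:215]),np.median(d[190:220,310:340]))
S=np.load("pics/w1s.npz");s=dict(position=S["p"],tcp_rot=S["R"])
p=camera_params("wrist");T=p["tool_from_camera"]
for u,v in [(262,200),(200,205),(325,205),(200,100)]:
    K=p["K"];c=np.array([(u-K[0,2])/K[0,0],(v-K[1,2])/K[1,1],1.0])*d[v,u]
    print(u,v,s["position"]+s["tcp_rot"]@(T[:3,:3]@c+T[:3,3]))
sleep(.2);s=sense();im,d=camera("wrist");cv2.imwrite("pics/w2.png",im[:,:,::-1]);np.savez("pics/w2s.npz",p=s["position"],R=s["tcp_rot"]);np.save("pics/w2.npy",d)
print(s["position"])
E
```

```text
depth knob 0.23467201 warmer 0.280755 0.2808972
262 200 [0.48905143 0.26355073 0.09279631]
200 205 [0.50692821 0.20828501 0.04974083]
325 205 [0.50668969 0.32075643 0.04981595]
200 100 [4.15495347e-01 2.03716202e-01 8.56213101e-05]
[0.48695223 0.26088255 0.20149743]
```

View pics/w2.png

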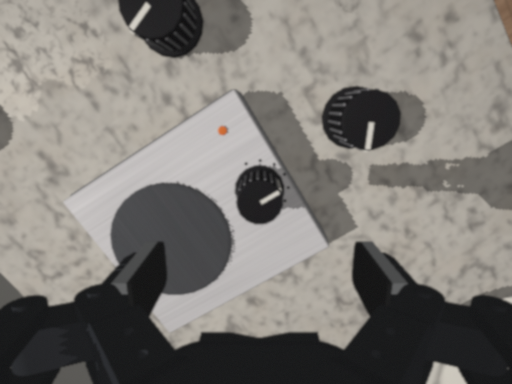

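```bash
python3 - <<'E'
from h import *
for i in range(2):
    p=camera_params("wrist");print(p["K"],p["tool_from_camera"])
S=np.load("pics/w1s.npz");s=dict(position=S["p"],tcp_rot=S["R"]);print(S["R"],S["p"]);
print(wplane(s,262,200,.0928))
E
```

```text
[[312.05963862   0.         258.99011566]
 [  0.         312.05963862 192.6787346 ]
 [  0.           0.           1.        ]] [[ 1.28284936e-06 -2.67831793e-01  9.63465687e-01 -1.17200476e-01]
 [ 1.86623953e-04 -9.63465671e-01 -2.67831788e-01  6.57441023e-02]
 [ 9.99999983e-01  1.80149363e-04  4.87478465e-05 -1.04433495e-05]
 [ 0.00000000e+00  0.00000000e+00  0.00000000e+00  1.00000000e+00]]
[[312.05963862   0.         258.99011566]
 [  0.         312.05963862 192.6787346 ]
 [  0.           0.           1.        ]] [[ 1.28284936e-06 -2.67831793e-01  9.63465687e-01 -1.17200476e-01]
 [ 1.86623953e-04 -9.63465671e-01 -2.67831788e-01  6.57441023e-02]
 [ 9.99999983e-01  1.80149363e-04  4.87478465e-05 -1.04433495e-05]
 [ 0.00000000e+00  0.00000000e+00  0.00000000e+00  1.00000000e+00]]
[[ 1.30563129e-04 -9.99998038e-01 -1.97678586e-03]
 [ 8.01687037e-04 -1.97668057e-03  9.99997725e-01]
 [-9.99999670e-01 -1.32147596e-04  8.01427382e-04]] [0.4866565  0.26119256 0.20012775]
[0.4890503  0.26354782 0.0928    ]
```

```bash
python3 - <<'E'
from h import *
im=cv2.imread("pics/w2.png")[150:240,215:310];cv2.imwrite("pics/w2c.png",cv2.resize(im,None,fx=6,fy=6,interpolation=cv2.INTER_CUBIC))
E
```

```text
(no output)
```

View pics/w2c.png

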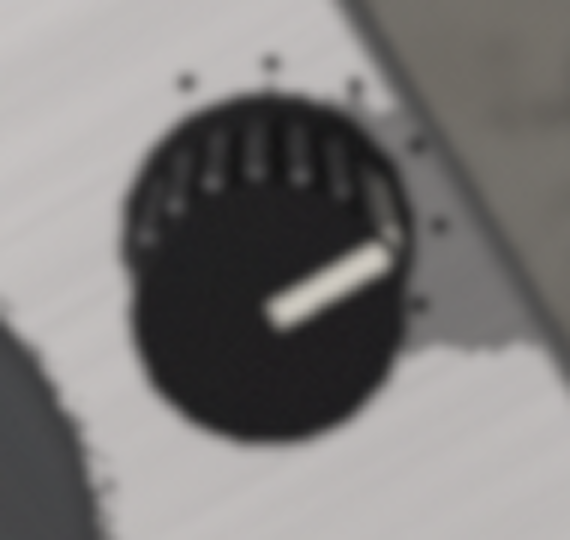

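```bash
python3 - <<'E'
from h import *
for n,u,v in [("w1",262,199.7),("w2",259.8,200.25)]:
    S=np.load(f"pics/{n}s.npz");s=dict(position=S["p"],tcp_rot=S["R"]);print(n,wplane(s,u,v,.093))
S=np.load("pics/w2s.npz");s=dict(position=S["p"],tcp_rot=S["R"])
C=[wplane(s,u,v,.05) for u,v in [(237,91),(327,243),(171,331),(66,203)]]
print(np.round(C,4),np.mean(C,0),[np.linalg.norm(C[i]-C[i-1]) for i in range(4)])
E
```

```text
w1 [0.48875426 0.26354439 0.093     ]
w2 [0.4880294  0.26367207 0.093     ]
[[0.4602 0.1859 0.05  ]
 [0.4647 0.3439 0.05  ]
 [0.6464 0.343  0.05  ]
 [0.6435 0.1824 0.05  ]] [0.55368225 0.26380863 0.05      ] [np.float64(0.18330750917056263), np.float64(0.15806747624004627), np.float64(0.18167914430755813), np.float64(0.16062769351655848)]
```

```bash
python3 - <<'E'
from h import *
x,y=.4884,.2634
move_l([x,y,.13],R(1.0),feed=.15)
move_l([x,y,.086],R(1.0),feed=.08)
sleep(.2);s=sense();print(s["time_s"],s["position"],np.round(s["wrist_force"],2),s["finger_gap"])
im,d=camera("wrist");cv2.imwrite("pics/w3.png",im[:,:,::-1])
E
```

```text
4.95 [0.48873481 0.26357033 0.08651613] [-0.92 -0.53  0.09] 0.0854282511254051
```

View pics/w3.png

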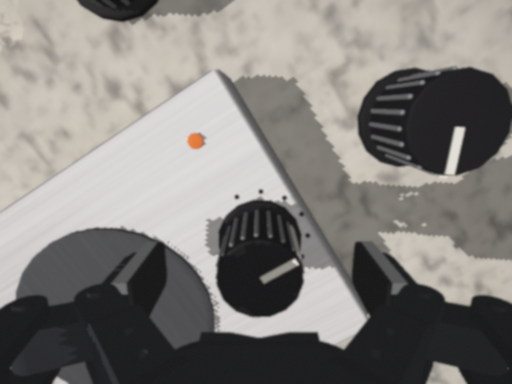

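The knob sits midway between the open fingers, at column 260 against the fingers' middle of 259. I'll check the position across the pads, then grip.

```bash
python3 - <<'E'
from h import *
s=sense();print(wplane(s,260,274,.093),s["position"])
command_gripper(.0,40);sleep(.2);s=sense();print(s["time_s"],s["position"],np.round(s["wrist_force"],2),np.round(s["ft_torque"],2),s["finger_gap"])
im,d=camera("wrist");cv2.imwrite("pics/w4.png",im[:,:,::-1])
im,d=camera("scene");cv2.imwrite("pics/s4.png",cv2.resize(im[100:260,80:280,::-1],None,fx=3.5,fy=3.5))
E
```

```text
[0.48755909 0.26257301 0.093     ] [0.48869263 0.26358929 0.0865122 ]
5.7167 [0.48846542 0.26338923 0.08629843] [-1.46 -0.34  4.76] [-0.21  0.25 -0.03] 0.03530823889861985
```

View pics/w4.png

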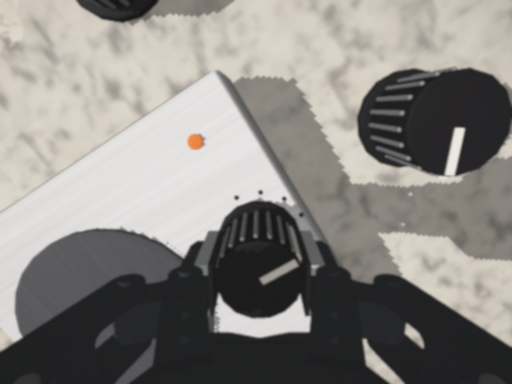

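View pics/s4.png

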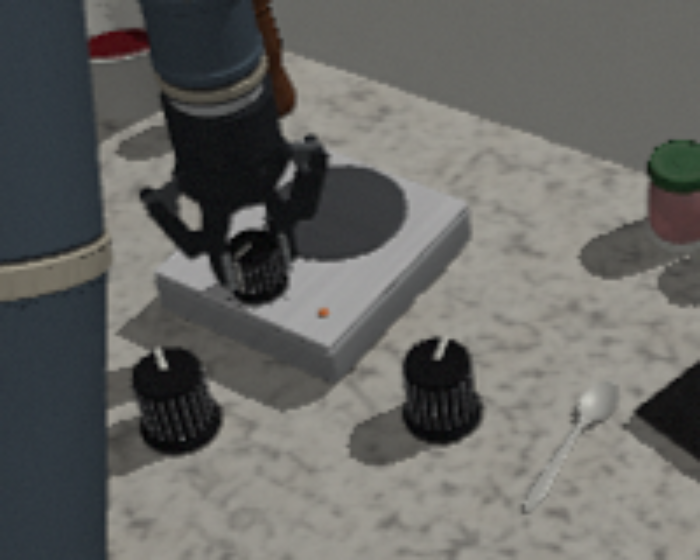

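Gripped: the gap is 35.3 mm, and in the scene view the pads hold the ribs of the knob on the warmer. First swing next.

```bash
python3 - <<'E'
from h import *
x,y=.4884,.2634
z=.0863
for a,dz in [(0.0,.0012),(-1.0,.0012)]:
    z+=dz; move_l([x,y,z],R(a),feed=.001)
    s=sense();print(s["time_s"],s["position"],np.round(s["wrist_force"],2),np.round(s["ft_torque"],2),s["finger_gap"],np.round(s["joint_pos"],2))
im,d=camera("wrist");cv2.imwrite("pics/w5.png",im[:,:,::-1])
im,d=camera("scene");cv2.imwrite("pics/s5.png",cv2.resize(im[100:260,80:280,::-1],None,fx=3.5,fy=3.5))
E
```

```text
6.9667 [0.48814608 0.26349314 0.08665274] [ 3.01  1.45 -9.87] [ 0.35 -0.45  0.07] 0.03501232813004989 [-0.68  0.48  0.14  1.98 -0.1   0.69  1.09]
8.1167 [0.48792462 0.26359298 0.08845058] [ 1.05  2.71 -9.76] [ 0.42 -0.22  0.09] 0.035640855820615595 [-0.88  0.51  0.4   1.99 -0.3   0.7   0.28]
```

View pics/w5.png

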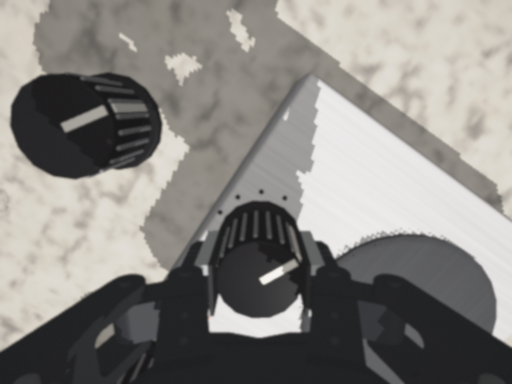

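View pics/s5.png

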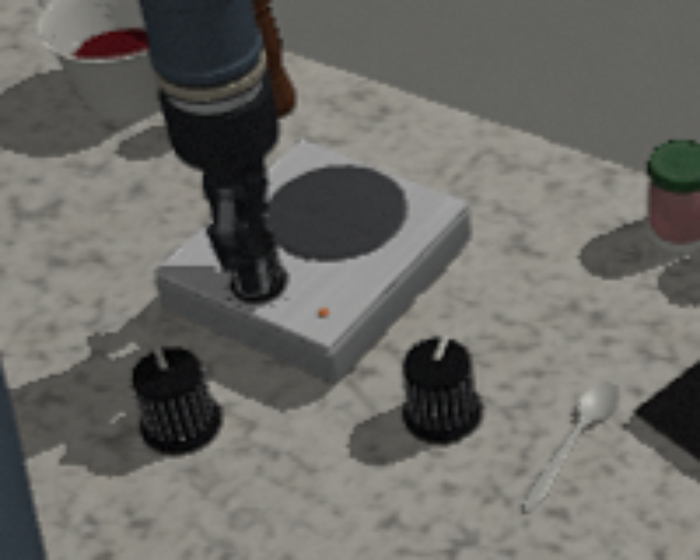

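The pointer kept its place relative to the fingers, so the grip isn't slipping, and the warmer hasn't moved. The pull of about 9 N is close to the tipping range, so I'll ease up more slowly and adjust to the force.

```bash
cat > sw.py <<'E'
from h import *
import sys
x,y=.4884,.2634
def swings(n,a,z,top):
    for i in range(n):
        tgt=-np.sign(a)
        for b in (0.0,tgt):
            f=-sense()["wrist_force"][2]
            dz=float(np.clip(.0012*(9.5-f)/3,.0003,.0014))
            z=min(z+dz,top)
            move_l([x,y,z],R(b),feed=max(abs(dz)/1.1,.0002)) 
            s=sense();print(round(s["time_s"],2),"a",b,"cmd z",round(z,4),np.round(s["position"],4),np.round(s["wrist_force"],1),round(float(s["ft_torque"][2]),2),round(s["finger_gap"],4))
        a=tgt
    return a,z
E
python3 - <<'E'
from sw import *
print(swings(3,-1.0,.0887,.12))
im,d=camera("scene");cv2.imwrite("pics/s6.png",cv2.resize(im[100:260,80:280,::-1],None,fx=3.5,fy=3.5))
E
```

```text
9.37 a 0.0 cmd z 0.089 [0.4886 0.2631 0.0895] [-1. -0. -1.] -0.08 0.0352
10.52 a 1.0 cmd z 0.0904 [0.4886 0.2631 0.0901] [ 1.1  0.7 -7.1] -0.05 0.0356
11.67 a 0.0 cmd z 0.0914 [0.4882 0.2635 0.0914] [-0.4  0.6 -4.1] 0.04 0.0353
12.82 a -1.0 cmd z 0.0928 [0.4884 0.2635 0.0927] [ 0.5  1.1 -6.5] -0.04 0.0355
13.97 a 0.0 cmd z 0.0939 [0.4884 0.2634 0.0941] [ 0.2  0.8 -3.1] -0.04 0.0352
15.12 a 1.0 cmd z 0.0953 [0.4885 0.2632 0.0953] [ 0.7  1.4 -5.3] 0.02 0.0351
(np.float64(1.0), 0.09534351091973385)
```

View pics/s6.png

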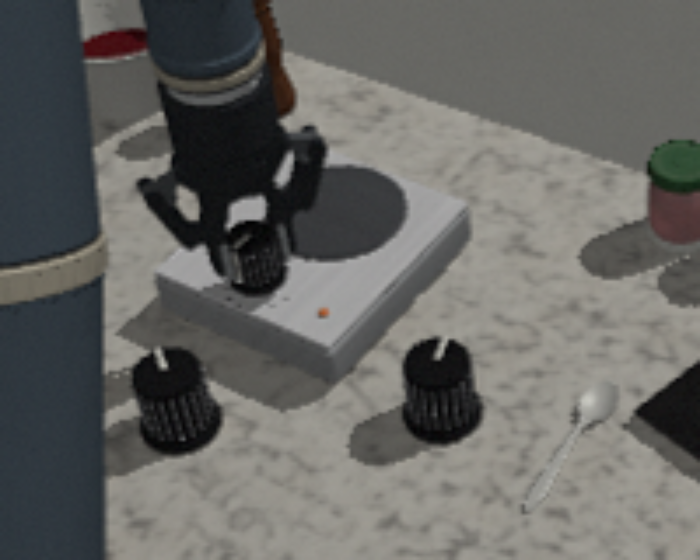

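The knob has risen about 9 mm, the forces are 3–7 N, and the warmer still sits flat. Carrying on.

```bash
python3 - <<'E'
from sw import *
print(swings(4,1.0,.0953,.12))
im,d=camera("scene");cv2.imwrite("pics/s7.png",cv2.resize(im[100:260,80:280,::-1],None,fx=3.5,fy=3.5))
E
```

```text
16.32 a 0.0 cmd z 0.0967 [0.4883 0.2634 0.0967] [ 0.4 -0.7 -3.9] -0.03 0.0352
17.47 a -1.0 cmd z 0.0981 [0.4886 0.2637 0.0988] [-2.8 -0.9  5.2] -0.06 0.0351
18.62 a 0.0 cmd z 0.0995 [0.4886 0.2635 0.0997] [-1.3  0.2  2.9] 0.03 0.0352
19.77 a 1.0 cmd z 0.1009 [0.4884 0.2633 0.1006] [ 0.1 -0.7 -0.9] 0.03 0.0352
20.92 a 0.0 cmd z 0.1023 [0.4883 0.2635 0.1023] [ 0.1  0.  -0.4] -0.01 0.0354
22.07 a -1.0 cmd z 0.1037 [0.4884 0.2634 0.1037] [ 0.3  0.1 -0.9] -0.02 0.0353
23.22 a 0.0 cmd z 0.1051 [0.4884 0.2633 0.1051] [-0.7  0.2 -0.7] -0.04 0.0356
24.37 a 1.0 cmd z 0.1065 [0.4884 0.2634 0.1065] [-0.2 -0.3 -1.1] 0.01 0.0351
(np.float64(1.0), 0.10649999999999998)
```

View pics/s7.png

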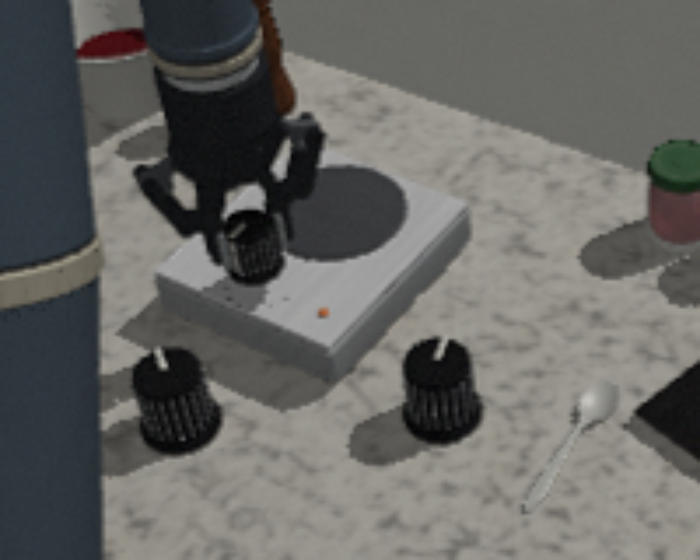

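```bash
python3 - <<'E'
from sw import *
move_l([x,y,.125],R(1.0),feed=.05)
s=sense();print(s["time_s"],np.round(s["wrist_force"],1))
move_l([x,y,.22],R(1.0),feed=.15)
q=inverse_kinematics([.557,-.171,.2],R(-.27));print(q)
movep([.557,-.171,.2],R(-.27))
s=sense();print(s["time_s"],s["position"],np.round(s["wrist_force"],1),s["finger_gap"],np.round(s["joint_pos"],2))
for n in ("scene","top","wrist"):
    im,d=camera(n);cv2.imwrite(f"pics/{n}8.png",im[:,:,::-1])
E
```

```text
24.9333 [-0.6  0.5 -1.1]
[-0.01103001  0.38081136  0.30597144  1.83512783 -0.13843933  0.94634813
  1.65631007]
27.3333 [ 0.55765205 -0.16868872  0.19992069] [-0.7  0.8 -1.1] 0.03541863041151267 [-0.01  0.38  0.3   1.84 -0.14  0.95  1.66]
```

View pics/scene8.png

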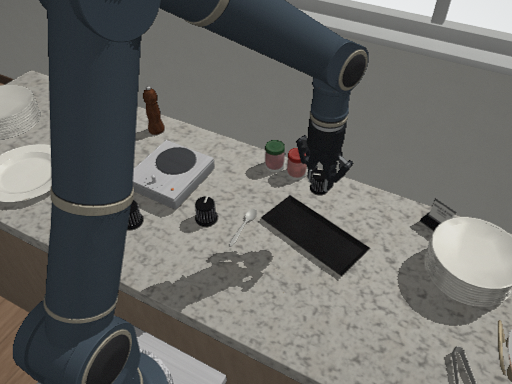

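View pics/wrist8.png

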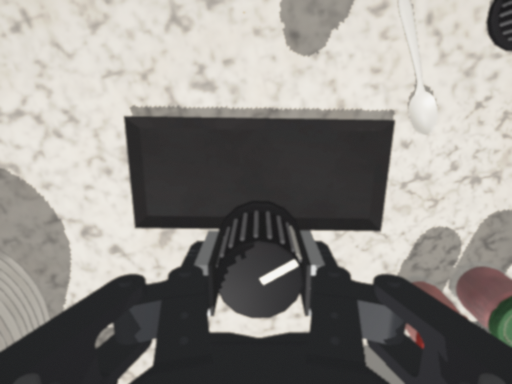

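View pics/top8.png

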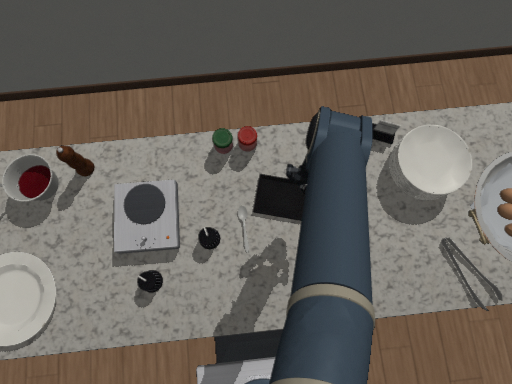

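The knob is off and held, and the warmer looks unchanged with its bare spindle visible at scene (152,180). The wrist view shows the tray corners at (125,117), (394,122), (381,230) and (136,227).

```bash
python3 - <<'E'
from sw import *
s=sense();print(s["position"])
C=np.array([wplane(s,u,v,.012) for u,v in [(125,117),(394,122),(381,230),(136,227)]]);print(np.round(C,4).tolist(),C.mean(0),[np.linalg.norm(C[i]-C[i-1]) for i in range(4)])
E
```

```text
[ 0.5574665  -0.16932426  0.19996032]
[[0.4694, -0.2751, 0.012], [0.5415, -0.029, 0.012], [0.6481, -0.0591, 0.012], [0.577, -0.3059, 0.012]] [ 0.55897781 -0.16725802  0.012     ] [np.float64(0.11191311782736316), np.float64(0.25636718845942585), np.float64(0.11075107558227011), np.float64(0.2568385509922877)]
```

Both measurements of the tray agree to about 3 mm. Lowering and placing.

```bash
python3 - <<'E'
from sw import *
X,Y=.5585,-.169
move_l([X,Y,.055],R(-.27),feed=.12)
sleep(.15)
hit=move_l([X,Y,.034],R(-.27),feed=.015,until_force=3)
s=sense();print(hit,s["time_s"],s["position"],np.round(s["wrist_force"],1),np.round(s["ft_torque"],2))
E
```

```text
True 29.975 [ 0.55844819 -0.16898622  0.0393402 ] [-0.8  0.3  4.9] [-0.01  0.09 -0.04]
```

```bash
python3 - <<'E'
from sw import *
p=sense()["position"]
command_gripper(.07);sleep(.1)
move_l([p[0],p[1],.16],R(-.27),feed=.12);sleep(.2)
s=sense();print(s["time_s"],s["finger_gap"],np.round(s["wrist_force"],1))
im,d=camera("wrist");cv2.imwrite("pics/w9.png",im[:,:,::-1]);im,d=camera("scene");cv2.imwrite("pics/s9.png",im[:,:,::-1])
u,v=[int(round(t)) for t in (259,225)]
E
```

```text
31.8667 0.07001141582770343 [0.5 0.8 0.1]
```

View pics/w9.png

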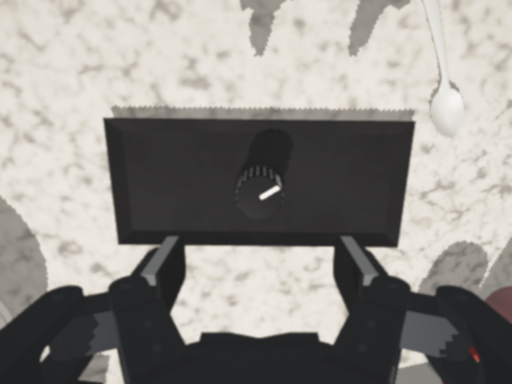

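View pics/s9.png

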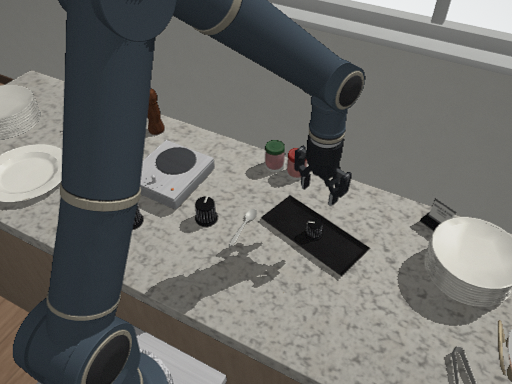

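The wrist view shows the knob standing upright in the tray's middle at (260,192), skirt down. In the scene view the warmer, jars, spoon and the two lookalike knobs are where they were. The gripper is clear.

```bash
python3 - <<'E'
from h import *
finish_job()
E
```

```text
the job is handed in; nothing more can be done
```

The control knob is off the warmer and standing skirt down near the middle of the black tray. I handed the job in at about 32 s of the 72 s allowed.

- **Which knob:** I took the smallest of the three lookalikes, the one on the warmer. I gripped it at 40 N.
- **Twisting it off:** I used eight swings of about 115° each, easing it up about 20 mm in total. I split each swing at its midpoint, so each stroke was about 57°. The wrist force on stopping was 1–7 N, except about 10 N during the first swing. That is near the tipping range, so I eased up more slowly after it. Once the pads let go, the force fell to the knob's weight.
- **Placing:** The knob touched the tray floor at exactly the height expected. I then opened the gripper and backed away.

**Last checks:** The pictures show the knob upright inside the rim and the gripper clear. The warmer looks flat and in its place, and the spoon, jars and both other knobs are where they were. I judged the warmer and the other things by eye and did not measure them again afterwards.

**Disagreements:** The fixed cameras and the wrist camera differed by about 3–4 mm on where the knob and tray were. The wrist camera also measured the warmer about 4–6 % too small. I used the wrist camera for the knob, and for the tray an average of the top and wrist cameras. Both the grip and the placing came out as expected.

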